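Roll down the slideway liner on a lathe cross slide

TASK

A cross slide lies ways-up on the soft bench mat, and the turquoise liner strip on its way nearest the robot still stands proud of the metal. Take the hand roller out of its blue rest and roll the liner down tight along its whole length, working from the yellow-taped end to the free end so that no air is trapped, with a steady push of about 17 N, never over 25 N, and with nothing but the roller touching the slide or mat. Then put the roller back upright in its rest and let go of it, leaving the oil bottle, brass bush and chuck key where they are.

Things in the scene. Friction and masses are not known exactly. Their poses are not given: they have to be found in the camera images.
- roller_grip (a point): Hand roller, 0.4 kg, handle up in its rest. Point in the middle of its 30 x 30 mm square wooden handle, whose top is 28 mm above it and whose foot, a steel bridge plate (92 mm along y, 40 mm along x, 6 mm thick) that fingertips may rest on, is 26 mm below. z points up the handle, y along the wheel's axle, so the tool rolls along x, either way round.
- roller: The same hand roller; origin at the lowest point of its wheel, 82 mm straight below the handle point, same axes. Black hard-rubber wheel, 44 mm diameter, 50 mm wide, turning freely in a steel fork right below the handle. Fork 66 mm wide along y.
- stand_top (a point): Centre of the open top of the blue steel roller rest, fixed to the bench, 60 mm above it. Pocket 74 mm wide along y, 64 mm along x. The parked roller's bridge plate lies across the two cheek walls (at y = +-41 mm; the x walls are only 30 mm high), its handle point 32 mm above this point, the wheel hanging free. Axes as the parked roller's; it fits either way round.
- mat: Soft dark foam mat on the bench, 330 x 170 x 28 mm, origin under its centre, x along its length. On it, centred, lies the grey iron cross slide: 290 along x, 130 along y, 42 high, with two flat ways 44 mm wide along its long sides (y = +-43 mm) and a dovetail recess between. The way at +43 has a finished liner; the one at -43, nearer the robot, is the job.
- liner_start (a point): Taped end (yellow) of the turquoise liner to be rolled: point on the mat's top plane, 28 mm above the bench, straight below the middle of that end. x points along the liner to its free end. Liner 240 mm long, 40 wide, 3 thick; its top is 53 to 76 mm above the bench before rolling, up to 4 mm proud; tight down, its top is 3 mm above the way's metal.
- liner_end (a point): Free end of that liner: point on the mat's top plane straight below the middle of that end, 240 mm from the taped end. The slide has bedded into the foam by an unmeasured amount, 7 to 15 mm and rocked up to 0.045 rad end to end, so the way's height must be felt all along. The foam gives springily, roughly 5 N per mm pressed.
- oil_mid (a point): Yellow oil bottle, 54 mm diameter, 130 mm tall, standing; this point is its centre. Not to be disturbed.
- bush_mid (a point): Brass bush, 40 mm diameter, 40 mm tall, standing; this point is its centre. Not to be disturbed.
- key_mid (a point): Lathe chuck key lying flat, 105 mm long with a 110 mm cross bar; this point is the middle of its shank, 8 mm above the bench. Not to be disturbed.
- liner0 (a joint): How far the liner has gone down at length 1 of ten, counted from the taped end (0 to 24 mm along it): 0 = fully proud, 0.004 m = down tight. It does not spring back; it yields to about 12 N, slowly (roll at some 30 mm/s).
- liner1 (a joint): How far the liner has gone down at length 2 of ten, counted from the taped end (24 to 48 mm along it): 0 = fully proud, 0.004 m = down tight.
- liner2 (a joint): How far the liner has gone down at length 3 of ten, counted from the taped end (48 to 72 mm along it): 0 = fully proud, 0.004 m = down tight.
- liner3 (a joint): How far the liner has gone down at length 4 of ten, counted from the taped end (72 to 96 mm along it): 0 = fully proud, 0.004 m = down tight.
- liner4 (a joint): How far the liner has gone down at length 5 of ten, counted from the taped end (96 to 120 mm along it): 0 = fully proud, 0.004 m = down tight.
- liner5 (a joint): How far the liner has gone down at length 6 of ten, counted from the taped end (120 to 144 mm along it): 0 = fully proud, 0.004 m = down tight.
- liner6 (a joint): How far the liner has gone down at length 7 of ten, counted from the taped end (144 to 168 mm along it): 0 = fully proud, 0.004 m = down tight.
- liner7 (a joint): How far the liner has gone down at length 8 of ten, counted from the taped end (168 to 192 mm along it): 0 = fully proud, 0.004 m = down tight.
- liner8 (a joint): How far the liner has gone down at length 9 of ten, counted from the taped end (192 to 216 mm along it): 0 = fully proud, 0.004 m = down tight.
- liner9 (a joint): How far the liner has gone down at length 10 of ten, counted from the taped end (216 to 240 mm along it): 0 = fully proud, 0.004 m = down tight.

How it is judged:
On the way, in this order (a step that is already met when the one before it is completed fails the run):
1. the roller has been lifted out of its rest (z of roller_grip in the frame of stand_top above 0.08 m), for 0.1 s.
2. the taped end of the liner (first 72 mm) is down while the free end (last 48 mm) still stands proud (value of joint each of liner0, liner1, liner2 above 0.0025 m and value of joint each of liner8, liner9 below 0.0015 m), for 0.1 s.
3. the liner is down along its whole length (value of joint each of liner0, liner1, liner2, liner3, liner4, liner5, liner6, liner7, liner8, liner9 above 0.0025 m), for 0.2 s.
At the end, for the whole second after the job is handed in: All ten 24 mm lengths of the liner are within 1.5 mm of down tight (joint above 0.0025 of 0.004 m); the roller stands at rest and released in its blue rest, within 10 mm of its centre, its bridge plate down on the cheek walls within about 5 mm, upright within 0.08 rad (all of step 3 and horizontal distance between roller_grip and stand_top below 0.01 m and z of roller_grip in the frame of stand_top between 0.028 and 0.038 m and angle between roller_grip's own z axis and vertical below 0.08 rad and linear speed of roller below 0.02 m/s); the robot touches nothing.
It fails at once if the roller presses the slide or liner with more than 25 N (contact force between roller and mat above 25 N).
It fails at once if the robot itself touches the slide, liner or mat (contact force between any of the fingers, the arm and mat above 1 N).
It fails at once if the free half is stuck down before the taped end (air trapped) ((value of joint any of liner5, liner6, liner7, liner8, liner9 above 0.0025 m and not (value of joint each of liner0, liner1, liner2 above 0.0025 m)) or (value of joint any of liner8, liner9 above 0.0025 m and not (value of joint each of liner0, liner1, liner2, liner3, liner4, liner5 above 0.0025 m))).
It fails at once if a bystander is moved more than 20 mm (distance of any of oil_mid, bush_mid, key_mid from where it was at the start of the episode above 0.02 m).
It also fails if it takes over 61 s, if anything falls off the work surface, if the arm or the gripper's body presses on something with over 40 N, if the wrist force passes 120 N, or if a joint passes its speed limit or range.

ROBOT

A 7-joint arm with a two-finger parallel gripper is mounted at the origin on the work surface. World frame = base frame: x ahead of the robot, y to its left, z up, the work surface at z = 0. Lengths are in m, angles in rad, forces in N, time in s.
With the tool pointing down it reaches from about 0.425 to 0.875 m from the base axis. Payload 8.4 kg.
Tool frame: the origin (TCP) lies between the finger pads; the fingertips stand 11 mm ahead of it and the grasp point (between the pads) lies 8 mm behind it (nose_length is the distance from the TCP to the fingertips, in m); z points along the fingers, y is the direction in which the jaws open and shut (so a half turn about z gives the same grasp; the last joint's range is limited). The gripper opens to 85 mm and grips with 20 to 120 N. Pads are 22 mm wide; open, the fingers measure 114 mm over their backs; the gripper's body (76 mm by 85 mm) begins 54 mm behind the grasp point. The pads swing forward as they close: fully open they stand 13 mm farther back than shut.
Start: joints at [1.178, 0.333, 0.04, 1.465, -0.013, 1.343, -0.059], TCP at [0.188, -0.622, 0.242] pointing down, gripper open.
Joint ranges: [-2.58, 2.58], [-0.38, 2.09], [-1.3, 1.39], [0.25, 2.4], [-1.5, 4.64], [0.08, 2.09], [-2.65, 2.65]. Speed limits (rad/s): [2.22, 2.22, 2.79, 2.79, 3.14, 3.14, 3.14].

INTERFACE

Orientations are given as a unit quaternion [w, x, y, z].
In Python, from bench import reach, move_l, goto_joints, move_gripper, sleep, inverse_kinematics, read_state, capture, Unreachable, job_done, nose_length gives the robot as it stands. Calls block until the motion is done:
- reach(position, orientation): joint-space move of the TCP to a pose.
- move_l(position, v=0.15, rotation=None, guard=None): straight line of the TCP; rotation=None keeps the orientation; v is the mean speed in m/s. With guard (N) it stops when the force on the tool has changed by that much, and returns True; else False.
- goto_joints(angles): joint-space move.
- move_gripper(opening): finger opening in m; the grip force is fixed at half the most; returns when the fingers have stopped.
- sleep(seconds).
- inverse_kinematics(position, orientation): joint angles nearest the present ones, or None.
- read_state(): the state.
- capture(name): name is "scene" or "side" or "wrist"; returns a dict with "img" (480x640x3 uint8, blue, green, red), "z_map" (480x640 float32, m along the optical axis (not along the pixel's ray), 0 where there is no reading), "fx", "fy", "cx", "cy" (pixels), "R" (3x3) and "t" (3): a world point X has camera coordinates R X + t. Camera axes: x right, y down, z forward; pixel columns grow to the right and rows downward; lengths in m; the calibration is good to about 2 mm. A picture is of the moment at which its call begins.
A pose or a line that the arm cannot do raises Unreachable and nothing moves.
- job_done(): hands the job in, once; it reports no verdict.
The state is a dict: "time": time; "qpos": joint angles; "qvel": joint speeds; "joint_torque": joint torques, N m; "position": TCP position; "eef_rot": TCP orientation; "ft_force": force on the tool from outside, world axes, zero at the start; "torque": the same for the moment, N m; "grip_width": finger opening in m.
Only numpy, scipy, OpenCV 4.12 (cv2) and the standard library are available. Lean on these libraries where they do the work, as an engineer would, in place of code of your own. Each camera call takes 0.05 s, during which the arm holds its last target.

## Working session

There is one attempt and no reset: what is moved stays moved. The work goes in short steps, each a Python script; the robot and the scene stay as the last script left them, time stands still between calls to the robot, and variables do not carry over. Pictures are saved under pics/ and viewed, and the job is handed in when it is done.

```bash
ls; mkdir -p pics
python3 - <<'E'
from bench import *
import cv2,numpy as np
s=read_state();print(s)
for n in ["scene","side","wrist"]:
    c=capture(n);cv2.imwrite(f"pics/{n}0.png",c["img"]);np.savez(f"{n}0.npz",**c)
    print(n,c["fx"],c["cx"],c["cy"],(-c["R"].T@c["t"]).round(3),c["R"][2].round(2), (c["z_map"]>0).mean())
E
```

```text
pics
{'time': 0.0, 'qpos': array([ 1.17778567,  0.33394333,  0.03986803,  1.46625997, -0.01340528,
        1.343285  , -0.05851072]), 'qvel': array([-0.000643  , -0.00036674,  0.00124718,  0.00026589, -0.00036792,
        0.0009152 , -0.00072326]), 'joint_torque': array([ 7.87632653e-04, -6.58546829e+01,  1.36622362e+00, -4.05560803e+01,
        1.68742362e-02,  1.23174879e-02, -8.72707773e-06]), 'position': array([ 0.18809636, -0.62174166,  0.24140574]), 'eef_rot': array([-7.96712700e-04,  9.89230199e-01,  1.46365808e-01, -1.70905821e-04]), 'ft_force': array([ 0.49125605,  0.20755187, -0.08930807]), 'torque': array([ 0.01815223, -0.02230029,  0.00803132]), 'grip_width': 0.08549395965228503}
scene 556.0435344832439 321.53300948932576 233.94787967275855 [0.912 0.468 1.003] [-0.25 -0.51 -0.83] 0.9960188802083333
side 567.523041854983 320.3953559113648 245.55425443168633 [ 0.503 -0.781  0.935] [ 0.13  0.63 -0.77] 0.9962044270833333
wrist 347.89518814068913 314.06204759249783 243.3763644884693 [ 0.26  -0.6    0.373] [-0.28 -0.08 -0.96] 0.9958430989583333
```

View pics/scene0.png

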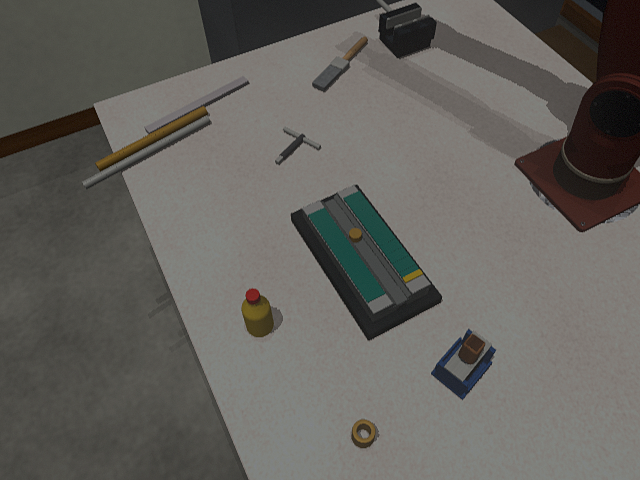

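View pics/side0.png

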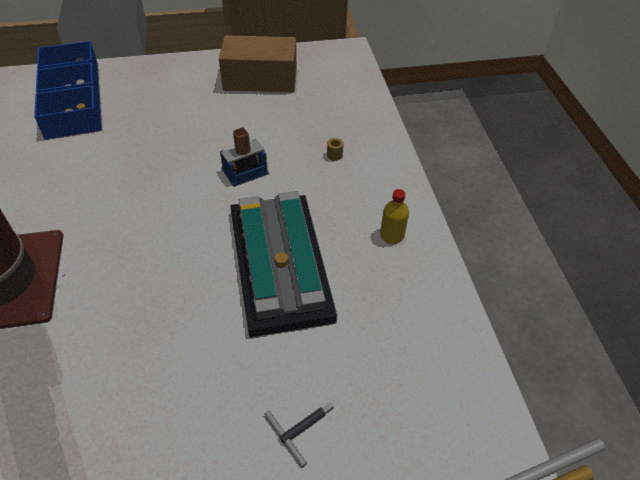

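Scene view: the roller's wooden handle is at (472,347) in its blue rest, the yellow tape at (413,277), the liner runs from there to (345,195), oil at (258,312), bush (364,433), key (297,145). Side view: handle (241,141), tape (250,203), free end (265,300). Measuring next.

```bash
cat > vis.py <<'E'
import numpy as np,cv2
def load(n): return dict(np.load(n))
def cloud(c):
    z=c["z_map"];v,u=np.mgrid[:480,:640]
    P=np.stack([(u-c["cx"])/c["fx"]*z,(v-c["cy"])/c["fy"]*z,z],-1)
    return (P-c["t"])@c["R"]
def plane(c,u,v,h):
    d=np.stack([(np.asarray(u)-c["cx"])/c["fx"],(np.asarray(v)-c["cy"])/c["fy"],np.ones(np.shape(u))],-1)@c["R"]
    o=-c["R"].T@c["t"]; return o+d*((h-o[2])/d[...,2])[...,None]
def rect(p):
    (cx,cy),(w,h),a=cv2.minAreaRect((p[:,:2]*1000).astype(np.float32)); return (round(cx,1),round(cy,1)),(round(w,1),round(h,1)),round(a,2)
E
python3 - <<'E'
from vis import *
for n in ["scene0","side0"]:
    c=load(n+".npz");P=cloud(c);hsv=cv2.cvtColor(c["img"],cv2.COLOR_BGR2HSV)
    H,S,V=[hsv[...,i].astype(int) for i in range(3)]
    z=P[...,2]; ws=(P[...,0]>.2)&(P[...,0]<1.0)&(abs(P[...,1])<.6)
    tab=ws&(abs(z)<.01)
    print(n,"table z med",np.median(z[tab]),z[tab].std())
    for nm,m in dict(turq=(H>75)&(H<97)&(S>120),yel=(H>20)&(H<34)&(S>150),blue=(H>105)&(H<125)&(S>110),brown=(H>3)&(H<19)&(S>90),red=((H<4)|(H>174))&(S>150)).items():
        m=(m&ws&(V>30)).astype(np.uint8)
        k,l,st,ce=cv2.connectedComponentsWithStats(m)
        for i in range(1,k):
            if st[i,4]<60: continue
            q=P[l==i]; q=q[q[:,2]>-.05]
            print(nm,st[i],ce[i].round(0),"mean",np.median(q,0).round(3),"z",np.percentile(q[:,2],[2,50,98]).round(3))
E
```

```text
scene0 table z med 6.117679238969704e-05 0.002015908530408647
turq [ 344  191   75   86 1767] [381. 234.] mean [ 0.524 -0.047  0.066] z [0.061 0.066 0.07 ]
turq [ 308  208   77   94 1971] [347. 255.] mean [ 0.61  -0.036  0.062] z [0.057 0.062 0.067]
yel [403 269  20  14 119] [412. 275.] mean [0.521 0.064 0.067] z [0.063 0.067 0.071]
yel [242 296  29  41 511] [255. 313.] mean [0.828 0.004 0.087] z [0.008 0.087 0.104]
blue [437 338  25  30 158] [449. 354.] mean [0.532 0.217 0.028] z [0.003 0.028 0.064]
blue [462 362  30  29 240] [476. 375.] mean [0.51  0.273 0.016] z [0.003 0.016 0.06 ]
brown [459 334  26  30 334] [472. 347.] mean [0.529 0.251 0.119] z [0.074 0.119 0.124]
brown [352 435  21  13  65] [360. 443.] mean [0.759 0.282 0.021] z [0.005 0.021 0.039]
red [246 289  14  14 135] [252. 295.] mean [ 0.819 -0.008  0.129] z [0.124 0.129 0.133]
side0 table z med -0.00034985279300447496 0.0018915042732991977
turq [ 281  199   40   93 1786] [300. 246.] mean [ 0.609 -0.061  0.062] z [0.057 0.062 0.066]
turq [ 242  208   34   91 1766] [258. 254.] mean [ 0.523 -0.07   0.065] z [0.061 0.065 0.069]
yel [381 201  27  43 889] [394. 222.] mean [ 0.81  -0.03   0.067] z [0.008 0.067 0.107]
yel [241 203  19   6  69] [250. 206.] mean [0.521 0.062 0.066] z [0.063 0.066 0.07 ]
blue [222 151  46  35 523] [245. 171.] mean [0.522 0.216 0.021] z [0.003 0.021 0.059]
brown [ 219   48   77   44 2451] [259.  69.] mean [0.599 0.565 0.071] z [0.006 0.071 0.102]
brown [234 128  16  26 300] [241. 141.] mean [0.521 0.232 0.104] z [0.072 0.104 0.124]
red [393 190  12  12 113] [399. 195.] mean [ 0.816 -0.017  0.128] z [0.116 0.128 0.132]
```

Run:
```python
import cv2
a=cv2.imread("pics/scene0.png")[180:410,280:510];b=cv2.imread("pics/side0.png")[120:340,200:420]
cv2.imwrite("pics/cropa.png",cv2.resize(cv2.convertScaleAbs(a,alpha=1.6),None,fx=2.5,fy=2.5,interpolation=cv2.INTER_CUBIC)); cv2.imwrite("pics/cropb.png",cv2.resize(cv2.convertScaleAbs(b,alpha=1.6),None,fx=2.5,fy=2.5,interpolation=cv2.INTER_CUBIC))
```

```text
(no output)
```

View pics/cropa.png

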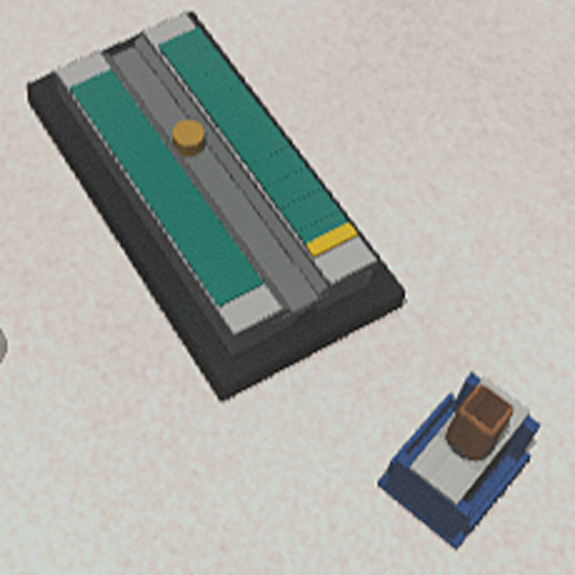

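View pics/cropb.png

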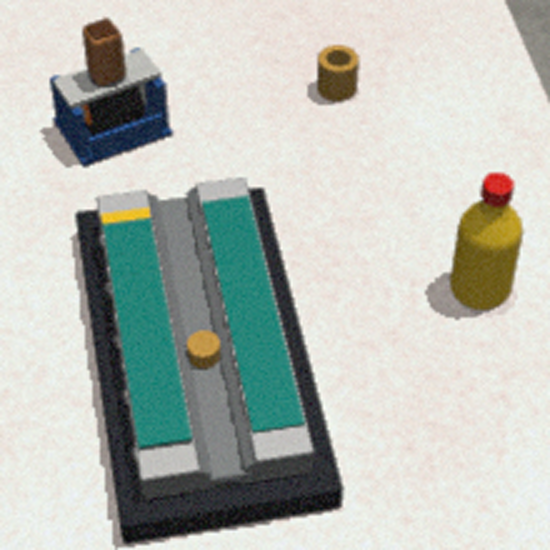

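Run:
```python
from vis import *
# global refine: table plane offset, per camera
for n in ["scene0","side0"]:
    c=load(n+".npz");P=cloud(c);hsv=cv2.cvtColor(c["img"],cv2.COLOR_BGR2HSV)
    H,S,V=[hsv[...,i].astype(int) for i in range(3)]
    x,y,z=P[...,0],P[...,1],P[...,2]
    print("==",n)
    near=np.hypot(x-.53,y-.25)<.07
    # handle top
    m=near&(z>.114)&(z<.13); q=P[m]; print("top med z",np.median(q[:,2]),len(q),rect(plane(c,*np.nonzero(m)[::-1],np.median(q[:,2]))))
    # plate: light, unsaturated z~0.066
    m=near&(abs(z-.066)<.006)&(S<70)&(V>90)
    q=P[m]; 
    mm=cv2.morphologyEx(m.astype(np.uint8),cv2.MORPH_OPEN,np.ones((2,2)))>0
    q=P[mm];print("plate z",np.median(q[:,2]),len(q),rect(plane(c,*np.nonzero(mm)[::-1],.066)))
    # turquoise liners
    m=((H>75)&(H<97)&(S>120)&(x>.2)&(x<1)).astype(np.uint8)
    k,l,st,ce=cv2.connectedComponentsWithStats(m)
    for i in range(1,k):
        if st[i,4]<800: continue
        q=P[l==i]; A=np.c_[q[:,:2]-q[:,:2].mean(0),np.ones(len(q))]; co=np.linalg.lstsq(A,q[:,2],rcond=None)[0]
        v,u=np.nonzero(l==i); hh=np.median(q[:,2]);p=plane(c,u,v,hh); print("liner",rect(p),"plane",co.round(4))
    # mat
    m=(V<75)&(S<90)&(x>.3)&(x<.75)&(y>-.3)&(y<.2)&(z>.018)&(z<.036)
    v,u=np.nonzero(m);p=P[m];print("mat top z",np.median(p[:,2]),rect(plane(c,u,v,.028)))
    # tape
    m=(H>20)&(H<34)&(S>120)&(x<.6)&(x>.4)&(z>.05)
    v,u=np.nonzero(m);print("tape",np.median(P[m],0).round(4),rect(plane(c,u,v,.067)))
    # knob
    m=(H>8)&(H<26)&(S>90)&(abs(x-.56)<.06)&(y<.1)&(y>-.2)&(z>.02)
    m&=~((H>20)&(S>120)&(y>.05))
    if m.sum(): print("knob",m.sum(),np.median(P[m],0).round(3),np.percentile(P[m][:,2],[5,95]))
```

```text
== scene0
top med z 0.12056619967063667 296 ((524.3, 247.3), (31.6, 29.8), 20.79)
plate z 0.06590031164230238 509 ((521.3, 248.7), (92.2, 39.4), 19.78)
liner ((524.3, -55.7), (40.8, 222.3), 1.79) plane [1.501  0.1149 0.0671]
liner ((609.6, -46.6), (39.8, 234.3), 1.87) plane [2.1635 0.1739 0.0666]
mat top z 0.027770300327719783 ((568.8, -44.7), (171.5, 331.2), 1.37)
tape [0.5217 0.064  0.0666] ((554.1, 4.2), (41.3, 165.4), 28.89)
knob 149 [ 0.569 -0.076  0.059] [0.04877701 0.06278141]
== side0
top med z 0.11971548350779183 123 ((521.3, 239.2), (29.7, 34.0), 19.24)
plate z 0.06498348431533502 230 ((523.3, 241.7), (90.9, 42.3), 20.11)
liner ((609.0, -49.6), (39.6, 242.8), 1.2) plane [-2.1022 -0.3578  0.0664]
liner ((523.3, -59.1), (39.5, 229.7), 1.25) plane [-0.7842 -0.4537  0.0692]
mat top z 0.027444347760546932 ((565.9, -55.5), (168.5, 335.7), 1.3)
tape [0.523  0.0624 0.0662] ((569.6, 403.7), (301.7, 1041.8), 14.09)
knob 172 [ 0.566 -0.085  0.059] [0.04695492 0.06298354]
```

```bash
cat >> vis.py <<'E'
from scipy.spatial.transform import Rotation as Ro
def quat(yaw): # tool down, tool x at yaw (deg)
    q=(Ro.from_euler('z',yaw,degrees=True)*Ro.from_euler('x',180,degrees=True)).as_quat(); return [float(q[3]),*map(float,q[:3])]
E
python3 - <<'E'
from vis import *
from bench import *
for yaw0 in (20,200,-70,110):
  for nm,p,y in (("rest",(.522,.245,.084),yaw0),("resthi",(.522,.245,.26),yaw0),("s",(.522,.064,.14),yaw0-18.6),("e",(.527,-.18,.14),yaw0-18.6)):
    q=inverse_kinematics(list(p),quat(y)); print(yaw0,nm,None if q is None else np.round(q,2))
for n in ["scene0","side0"]:
    c=load(n+".npz");P=cloud(c);hsv=cv2.cvtColor(c["img"],cv2.COLOR_BGR2HSV)
    H,S,V=[hsv[...,i].astype(int) for i in range(3)]
    x,y,z=P[...,0],P[...,1],P[...,2]
    for lo,hi in ((.495,.55),(.58,.64)):
      m=(H>75)&(H<97)&(S>120)&(x>lo)&(x<hi)&(z>.05)
      print(n,lo,[(round(float(np.median(z[m&(abs(y-yy)<.012)]))*1000,1)) for yy in np.arange(.052,-.18,-.024)])
      m=(S<60)&(V>90)&(x>lo)&(x<hi)&(z>.045)
      print(" metal",[(round(float(np.median(z[m&(y>a)&(y<b)])*1000),1),(m&(y>a)&(y<b)).sum()) for a,b in ((.073,.1),(-.2,-.178))])
E
```

```text
20 rest [ 0.16  0.45 -0.83  1.79  0.38  1.07 -2.03]
20 resthi [ 0.38  0.37 -1.13  1.58  0.34  1.41 -1.99]
20 s [ 0.51  0.26 -0.81  1.86  0.21  1.11 -1.92]
20 e [ 0.56  0.25 -0.35  1.8   0.09  1.11 -1.37]
200 rest [ 0.34  0.57 -1.09  1.78  0.56  1.14  0.98]
200 resthi [ 0.36  0.35 -1.1   1.58  0.32  1.4   1.16]
200 s [ 0.6   0.28 -0.92  1.86  0.25  1.12  1.19]
200 e [ 0.76  0.28 -0.59  1.79  0.17  1.12  1.71]
-70 rest [ 0.34  0.57 -1.09  1.78  0.56  1.14  2.55]
-70 resthi None
-70 s [ 0.82  0.42 -1.23  1.85  0.43  1.18  2.62]
-70 e [-0.72  0.46  1.23  1.86 -0.47  1.16 -2.45]
110 rest [ 0.32  0.55 -1.06  1.78  0.53  1.13 -0.57]
110 resthi [ 0.47  0.45 -1.29  1.58  0.44  1.44 -0.5 ]
110 s [ 0.57  0.27 -0.88  1.86  0.24  1.12 -0.37]
110 e [ 0.67  0.26 -0.49  1.8   0.14  1.11  0.16]
scene0 0.495 [66.8, 66.7, 66.5, 66.5, 66.1, 65.3, 64.9, 64.2, 63.6, 63.4]
 metal [(63.4, np.int64(203)), (56.0, np.int64(114))]
scene0 0.58 [64.8, 63.9, 63.4, 62.5, 62.0, 61.8, 61.0, 60.3, 59.7, 59.0]
 metal [(63.0, np.int64(237)), (56.1, np.int64(109))]
side0 0.495 [66.3, 66.0, 66.2, 65.9, 65.6, 65.1, 64.3, 64.2, 63.1, 63.1]
 metal [(62.5, np.int64(131)), (56.0, np.int64(186))]
side0 0.58 [64.3, 63.9, 63.0, 62.4, 61.9, 61.5, 60.7, 60.0, 59.5, 59.1]
 metal [(62.4, np.int64(146)), (55.8, np.int64(158))]
```

Run:
```python
from vis import *
from bench import *
reach([.522,.245,.25],quat(200))
s=read_state();print(s["time"],s["position"],s["qpos"].round(2),s["ft_force"])
c=capture("wrist");cv2.imwrite("pics/w1.png",c["img"]);np.savez("w1.npz",**c)
P=cloud(c);x,y,z=P[...,0],P[...,1],P[...,2]
hsv=cv2.cvtColor(c["img"],cv2.COLOR_BGR2HSV);H,S,V=[hsv[...,i].astype(int) for i in range(3)]
near=np.hypot(x-.522,y-.245)<.07
for a,b in ((.115,.126),(.060,.071),(.054,.0595)):
    m=near&(z>a)&(z<b)
    m=cv2.morphologyEx(m.astype(np.uint8),cv2.MORPH_OPEN,np.ones((3,3)))>0
    v,u=np.nonzero(m); 
    if len(u)>20: print(a,len(u),np.median(z[m]),rect(plane(c,u,v,np.median(z[m]))),np.median(P[m],0).round(4))
```

```text
3.4 [0.52244205 0.24416279 0.24984138] [ 0.36  0.36 -1.09  1.6   0.33  1.38  1.15] [ 0.15639728 -0.57751816 -0.71654254]
0.115 1310 0.12115673723929793 ((520.2, 245.4), (29.0, 28.9), 19.89) [0.5199 0.2455 0.1212]
0.06 2412 0.06589102492463719 ((521.0, 246.4), (92.1, 40.8), 19.82) [0.5012 0.2419 0.0659]
```

View pics/w1.png

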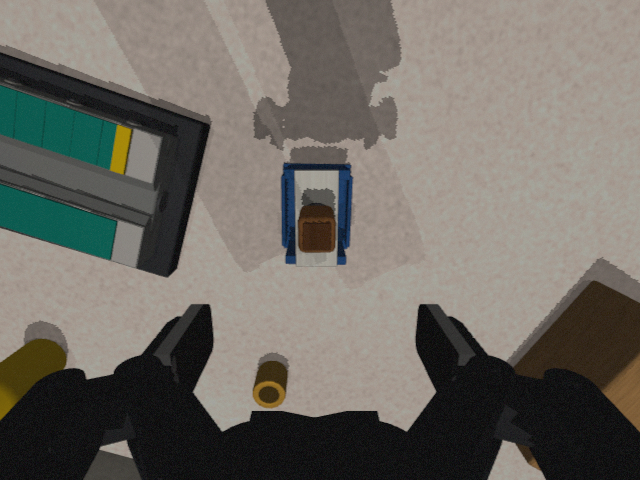

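Wrist view: the handle is at (317,232) and square to the image, so the tool is aligned with it (20° yaw). The centre is about (0.521, 0.246) and the top 0.120, which agrees with the sizes given.

Run:
```python
from vis import *
from bench import *
hit=move_l([.521,.2455,.084],v=.15,rotation=quat(200),guard=15)
s=read_state();print(hit,s["time"],s["position"].round(4),s["ft_force"].round(2))
w=move_gripper(.02)
s=read_state();print(w,s["time"],s["position"].round(4),s["grip_width"],s["ft_force"].round(2))
```

```text
False 4.7083 [0.5215 0.2459 0.0849] [-0.14  0.16 -0.47]
False 5.2583 [0.5211 0.2456 0.0843] 0.02922337121685764 [-0.57 -0.77  3.67]
```

```bash
cat >> vis.py <<'E'
D=np.array([np.sin(np.radians(1.5)),-np.cos(np.radians(1.5))]); S0=np.array([.5203,.0696])
def ps(s,z): p=S0+D*s; return [float(p[0]),float(p[1]),float(z)]
QR=quat(181.5)
E
python3 - <<'E'
from vis import *
from bench import *
move_l([.521,.2455,.19],v=.15)
s=read_state();print(s["time"],s["position"].round(4),s["grip_width"],s["ft_force"].round(2))
move_l(ps(.006,.165),v=.15,rotation=QR)
s=read_state();print(s["time"],s["position"].round(4),s["ft_force"].round(2))
t=s["time"]
move_l(ps(.006,.159),v=.02); s=read_state();print("6mm@.02",s["time"]-t,s["position"].round(4),s["ft_force"].round(2));t=s["time"]
f=[]
for i in range(10):
    sleep(.02); f.append(read_state()["ft_force"])
print(read_state()["time"]-t,np.mean(f,0),np.std(f,0))
c=capture("side");cv2.imwrite("pics/s2.png",c["img"][60:340,140:420]);np.savez("s2.npz",**c)
E
```

```text
6.1167 [0.5205 0.245  0.1889] 0.02967640188448597 [ 0.84  0.48 -4.77]
7.4917 [0.5205 0.0649 0.1652] [-0.15  0.56 -5.01]
6mm@.02 0.4500000000000002 [0.5204 0.0637 0.1589] [-0.38 -0.33 -3.93]
0.16659999999999986 [-0.16320945 -0.22838943 -4.55040854] [0.47338525 0.47776473 0.38598105]
```

View pics/s2.png

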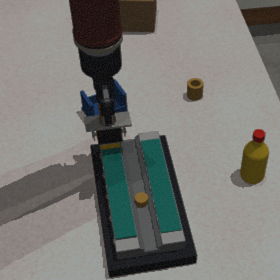

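```bash
cat > roll.py <<'E'
from vis import *
from bench import *
B=np.array([-.163,-.228,-4.55])
def F(n=3):
    f=[]
    for i in range(n): sleep(.01); f.append(read_state()["ft_force"])
    return np.mean(f,0)-B
E
python3 - <<'E'
from roll import *
s=.006
print(F())
move_l(ps(s,.145),v=.05)
hit=move_l(ps(s,.132),v=.012,guard=3)
st=read_state();print(hit,st["time"],st["position"].round(4),F().round(2))
z=st["position"][2]
for i in range(14):
    f=F()
    if f[2]>15.5: break
    dz=np.clip((16.5-f[2])/6,.2,1.0)*1e-3; z-=dz
    move_l(ps(s,z),v=.01,guard=8)
    st=read_state();print(round(st["time"],2),"cmd",round(z,5),st["position"].round(4),f.round(1))
sleep(.2);st=read_state();print(round(st["time"],2),st["position"].round(4),F().round(1),st["grip_width"])
open("z.txt","w").write(f"{z}")
E
```

```text
[-0.27687233  0.57617974 -0.36017144]
True 9.1667 [0.5203 0.0635 0.1401] [2.4  0.18 4.86]
9.47 cmd 0.13911 [0.5207 0.0637 0.1393] [1.5 0.4 4.3]
9.75 cmd 0.13811 [0.5207 0.0637 0.1384] [0.2 0.1 7.6]
10.03 cmd 0.13711 [0.5207 0.0638 0.1376] [-0.4 -0.2 10.3]
10.3 cmd 0.13624 [0.5207 0.0637 0.1367] [-1.  -0.4 11.3]
10.57 cmd 0.13546 [0.5208 0.0638 0.136 ] [-0.6  0.2 11.8]
10.85 cmd 0.13486 [0.5208 0.0638 0.1356] [-0.9 -0.2 12.9]
11.12 cmd 0.13452 [0.5209 0.0639 0.1354] [-2.2 -0.1 14.4]
11.4 cmd 0.13432 [0.5209 0.0639 0.1352] [-1.4 -0.4 15.5]
11.62 [0.5209 0.0639 0.1352] [-2.1  0.1 16.3] 0.029586321347043223
```

```bash
cat > go.py <<'E'
import sys
from roll import *
s,send=float(sys.argv[1]),float(sys.argv[2]); z=float(open("z.txt").read())
n=0
while s<send-1e-6 and n<90:
    n+=1
    f=F()[2]
    e=16.5-f
    if f>20.5 or f<13:
        z-=np.clip(e/3.5,-1.5,1.0)*1e-3; move_l(ps(s,z),v=.015,guard=7); tag="adj"
    else:
        z-=np.clip(e/4.5,-.8,.8)*1e-3+.0267*.005*.7
        s1=min(s+.005,send)
        hit=move_l(ps(s1,z),v=.03,guard=6)
        if hit:
            p=read_state()["position"][:2]; s=float(np.clip((p-S0)@D,s,s1)); tag="hit"
        else: s=s1; tag=""
    st=read_state()
    print(round(st["time"],2),f"s={s*1000:.1f} z={z*1000:.2f} f={f:.1f}",(st["ft_force"]-B).round(1),tag)
    if st["ft_force"][2]-B[2]>23: z+=.001; move_l(ps(s,z),v=.05); print("relief")
    open("z.txt","w").write(f"{z}")
st=read_state();print(st["time"],st["position"].round(4),F().round(1),st["grip_width"],s)
E
python3 go.py .006 .05
```

```text
11.99 s=11.0 z=134.26 f=16.7 [-3.  -0.2 16.4] 
12.33 s=16.0 z=134.05 f=16.0 [-2.2  2.  16.6] 
12.68 s=21.0 z=134.04 f=16.9 [-3.5  3.  15.9] 
13.02 s=26.0 z=133.93 f=16.4 [-2.1 -1.7 16.3] 
13.36 s=31.0 z=133.71 f=15.9 [-2.1 -0.4 16.2] 
13.7 s=36.0 z=133.69 f=16.8 [-2.7 -0.6 16.9] 
14.04 s=41.0 z=133.56 f=16.3 [-1.   2.6 16.7] 
14.38 s=46.0 z=133.51 f=16.7 [-2.7  2.2 16.4] 
14.69 s=50.0 z=133.36 f=16.2 [-1.9 -0.5 16.5] 
14.6917 [0.5221 0.0197 0.1343] [-2.5 -0.4 16.6] 0.02917301104081691 0.05
```

```bash
python3 go.py .05 .12
```

```text
15.06 s=55.0 z=133.34 f=16.9 [-2.5 -1.2 15.5] 
15.4 s=60.0 z=133.24 f=16.5 [-2.4 -0.6 15.5] 
15.74 s=65.0 z=133.06 f=16.1 [-2.1  3.6 17. ] 
16.08 s=70.0 z=132.95 f=16.5 [-2.7  2.1 17.1] 
16.43 s=75.0 z=132.80 f=16.2 [-2.3 -0.6 16.3] 
16.77 s=80.0 z=132.68 f=16.4 [-2.4 -0.7 16.9] 
17.11 s=85.0 z=132.55 f=16.3 [-2.5  0.  16.4] 
17.34 s=86.5 z=132.40 f=16.2 [-1.9  1.6 15.8] hit
17.57 s=87.9 z=131.96 f=14.9 [-2.5  1.4 15.6] hit
17.81 s=89.7 z=131.56 f=15.1 [-2.4  1.3 16.2] hit
18.04 s=91.6 z=131.41 f=16.3 [-2.1  1.4 16.4] hit
18.28 s=94.0 z=131.20 f=15.9 [-2.3  1.7 16.5] hit
18.64 s=99.0 z=131.07 f=16.4 [-4.2 -0.8 19.5] 
18.98 s=104.0 z=131.69 f=19.7 [-2.  -0.7 17.6] 
19.32 s=109.0 z=131.97 f=18.2 [-1.9  1.  15.9] 
19.56 s=110.8 z=131.84 f=16.3 [-1.9  1.4 14.6] hit
19.79 s=112.3 z=131.36 f=14.8 [-2.3  1.7 14.6] hit
20.02 s=114.1 z=131.01 f=15.3 [-3.5  0.6 16.9] hit
20.26 s=116.0 z=130.70 f=15.6 [-2.7  1.2 15.8] hit
20.49 s=118.3 z=130.59 f=16.4 [-3.9  0.7 17.7] hit
20.77 s=120.0 z=130.69 f=17.4 [-3.3  1.3 20.1] 
20.7667 [ 0.5241 -0.0501  0.1319] [-3.6  0.9 19.6] 0.02973813830813969 0.12
```

```bash
sed -i 's/e=16.5-f/e=16.3-f/; s|np.clip(e/4.5,-.8,.8)\*1e-3+.0267\*.005\*.7|np.clip(e/4,-.9,.3)*1e-3+.0267*.003|; s/s+.005,send/s+.004,send/' go.py; python3 go.py .12 .17
```

```text
21.1 s=124.0 z=131.51 f=20.3 [-1.9 -1.2 16.4] 
21.41 s=128.0 z=131.42 f=16.3 [-2.3 -0.2 16.7] 
21.72 s=132.0 z=131.48 f=16.9 [-2.2 -0.7 16.7] 
22.02 s=136.0 z=131.40 f=16.3 [-1.2  3.3 16.9] 
22.33 s=140.0 z=131.25 f=16.0 [-1.8  4.2 16.8] 
22.64 s=144.0 z=131.28 f=16.8 [-0.4  1.3 16.2] 
22.95 s=148.0 z=131.09 f=15.9 [-0.4 -1.5 15.9] 
23.26 s=152.0 z=130.85 f=15.7 [-0.1 -0.3 16.1] 
23.57 s=156.0 z=130.74 f=16.2 [-0.6 -0.7 14.9] 
23.88 s=160.0 z=130.63 f=16.2 [-0.4  4.1 16.5] 
24.18 s=164.0 z=130.63 f=16.6 [-0.6  4.1 16.7] 
24.49 s=168.0 z=130.61 f=16.5 [-0.7  1.6 15.7] 
24.77 s=170.0 z=130.36 f=15.6 [-0.6 -0.3 16.1] 
24.7667 [ 0.5257 -0.1004  0.1315] [-0.9 -0.  16.3] 0.029767325794690363 0.17
```

```bash
python3 go.py .17 .236
```

```text
25.1 s=174.0 z=130.12 f=15.6 [-0.4  0.3 16.3] 
25.41 s=178.0 z=129.92 f=15.8 [-0.9 -0.7 15.8] 
25.72 s=182.0 z=130.00 f=16.9 [ 0.4  0.3 16.2] 
25.95 s=183.5 z=129.84 f=16.0 [-1.8  1.9 14.4] hit
26.18 s=185.2 z=129.46 f=14.4 [-2.2  2.  16.2] hit
26.42 s=187.3 z=129.20 f=15.6 [-2.2  2.  16.7] hit
26.73 s=191.3 z=129.01 f=15.8 [-1.7  1.2 18.7] 
27.04 s=195.3 z=129.36 f=18.0 [ 0.5 -0.8 16.4] 
27.35 s=199.3 z=129.27 f=16.2 [-1.4 -1.1 17. ] 
27.66 s=203.3 z=129.28 f=16.7 [-0.2 -0.9 15.8] 
27.97 s=207.3 z=129.01 f=15.5 [-0.3  2.5 16.5] 
28.27 s=211.3 z=128.87 f=16.1 [-0.5  6.  16.4] 
28.58 s=215.3 z=128.90 f=16.8 [ 0.1  2.  16.7] 
28.89 s=219.3 z=128.69 f=15.8 [-0.8 -1.5 16.4] 
29.2 s=223.3 z=128.38 f=15.4 [-0.6 -0.3 15.8] 
29.51 s=227.3 z=128.22 f=16.0 [ 0.9 -0.3 15.7] 
29.82 s=231.3 z=128.17 f=16.4 [ 1.1  0.1 16.2] 
30.12 s=235.3 z=128.11 f=16.4 [ 1.4 -0.8 16. ] 
30.4 s=236.0 z=127.85 f=15.6 [-0.1  0.2 16.5] 
30.4 [ 0.5279 -0.1667  0.1293] [ 1.6 -0.4 16.4] 0.02935561899657687 0.236
```

Rolling is done at a steady ~16 N. I'll lift, look at the liner heights, and only then park.

Run:
```python
from roll import *
p=ps(.236,.19); move_l(p,v=.12)
f=F();print("free air resid",f.round(2))
move_l([.521,.2455,.19],v=.2,rotation=quat(200))
st=read_state();print(st["time"],st["position"].round(4),st["grip_width"])
for n in ["scene","side"]:
    c=capture(n);cv2.imwrite(f"pics/{n}3.png",c["img"]);P=cloud(c);hsv=cv2.cvtColor(c["img"],cv2.COLOR_BGR2HSV)
    H,S,V=[hsv[...,i].astype(int) for i in range(3)]
    x,y,z=P[...,0],P[...,1],P[...,2]
    for lo,hi in ((.505,.54),(.592,.627)):
      m=(H>75)&(H<97)&(S>110)&(x>lo)&(x<hi)&(z>.05)
      print(n,lo,[(round(float(np.median(z[m&(abs(y-yy)<.011)]))*1000,1)) if (m&(abs(y-yy)<.011)).sum()>10 else None for yy in np.arange(.0576,-.165,-.024)])
```

```text
free air resid [-0.26  0.39  0.01]
33.325 [0.5213 0.2446 0.1899] 0.029517428610484574
scene 0.505 [65.0, 64.0, 63.8, 62.9, 62.3, 61.4, 60.8, 60.6, 59.9, 59.3]
scene 0.592 [64.6, 64.0, 63.6, 62.7, 62.2, 61.9, 61.0, 60.5, 59.9, 59.2]
side 0.505 [63.8, 63.5, 62.9, 62.6, 61.8, 61.5, 60.9, 60.4, 59.6, 59.1]
side 0.592 [64.3, 63.7, 63.2, 62.6, 62.2, 61.6, 60.9, 60.2, 59.3, 59.1]
```

View pics/side3.png

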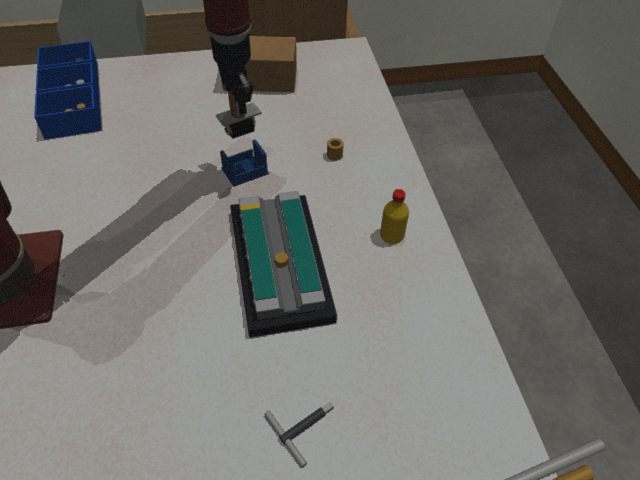

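Side view: the liner (245–270, 200–305) lies flush, and every length's height matches the finished liner within 0.5 mm. The empty rest is at (245,168), and the roller hangs above it at (238,120). Before parking I'll check how the roller sits in the hand against the rest.

Run:
```python
from roll import *
c=capture("wrist");cv2.imwrite("pics/w4.png",c["img"]);P=cloud(c);x,y,z=P[...,0],P[...,1],P[...,2]
hsv=cv2.cvtColor(c["img"],cv2.COLOR_BGR2HSV);H,S,V=[hsv[...,i].astype(int) for i in range(3)]
near=np.hypot(x-.521,y-.2455)<.06
m=near&(abs(z-.172)<.012)&(S<70)&(V>70)
m=cv2.morphologyEx(m.astype(np.uint8),cv2.MORPH_OPEN,np.ones((3,3)))>0
q=P[m];v,u=np.nonzero(m);print("plate",len(q),np.median(q[:,2]),rect(plane(c,u,v,np.median(q[:,2]))))
mu=np.median(q,0);r=q-mu;k=np.abs(r[:,2])<.006
print("slopes",np.linalg.lstsq(np.c_[r[k,:2],np.ones(k.sum())],r[k,2],rcond=None)[0])
for n in ("wrist","side","scene"):
    c=c if n=="wrist" else capture(n);P=cloud(c);x,y,z=P[...,0],P[...,1],P[...,2]
    hsv=cv2.cvtColor(c["img"],cv2.COLOR_BGR2HSV);H,S=hsv[...,0].astype(int),hsv[...,1].astype(int)
    m=(np.hypot(x-.521,y-.2455)<.075)&(z>.054)&(z<.066)&(H>100)&(H<130)&(S>100)
    v,u=np.nonzero(m)
    if len(u)>10: print(n,"cheeks",len(u),rect(plane(c,u,v,.06)))
```

```text
plate 6356 0.17151443109332903 ((497.2, 236.1), (40.8, 39.7), 19.87)
slopes [ 4.20254158e-03  2.17390970e-03 -2.36034070e-05]
wrist cheeks 1005 ((482.1, 232.4), (9.5, 59.2), 18.87)
side cheeks 131 ((521.6, 237.9), (91.5, 63.2), 19.57)
scene cheeks 214 ((523.0, 246.4), (90.7, 59.4), 19.07)
```

View pics/w4.png

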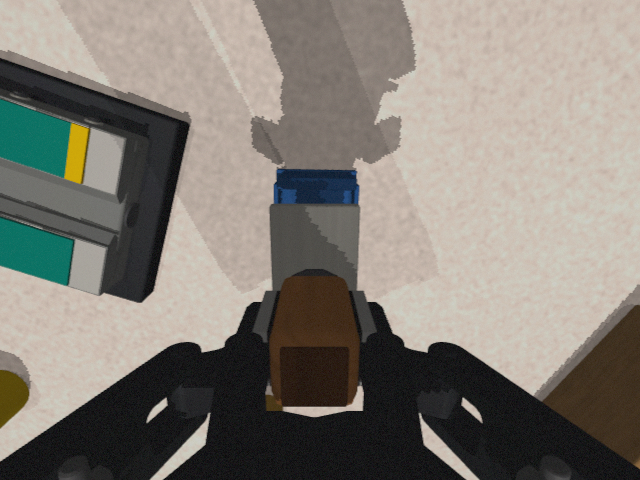

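Wrist view: the roller is square in the hand (plate slopes under 0.005). The near cheek of the rest at (315,172) measures (0.482, 0.232) against 0.4825, 0.2315 predicted, so I'll park it at the pick-up pose.

Run:
```python
from roll import *
print(move_l([.521,.2455,.1],v=.1,guard=6))
st=read_state();print(st["time"],st["position"].round(4),F().round(2))
print(move_l([.521,.2455,.083],v=.03,guard=4))
st=read_state();print(st["time"],st["position"].round(4),F().round(2))
```

```text
False
34.625 [0.5214 0.2459 0.1007] [ 0.27 -0.15 -0.35]
True
35.1667 [0.5209 0.2453 0.0843] [-0.84  0.02  9.38]
```

Contact came at the height it was picked from. Releasing and retreating.

Run:
```python
from roll import *
move_gripper(.085)
st=read_state();print(st["time"],st["position"].round(4),st["grip_width"])
move_l([.521,.2455,.25],v=.12)
st=read_state();print(st["time"],st["position"].round(4),st["ft_force"].round(2))
c=capture("wrist");cv2.imwrite("pics/w5.png",c["img"]);P=cloud(c);x,y,z=P[...,0],P[...,1],P[...,2]
near=np.hypot(x-.522,y-.245)<.07
for a,b in ((.115,.126),(.060,.071)):
    m=near&(z>a)&(z<b)
    m=cv2.morphologyEx(m.astype(np.uint8),cv2.MORPH_OPEN,np.ones((3,3)))>0
    v,u=np.nonzero(m); print(a,len(u),np.median(z[m]),rect(plane(c,u,v,np.median(z[m]))))
    if a<.1: q=P[m]-np.median(P[m],0);print(np.linalg.lstsq(np.c_[q[:,:2],np.ones(len(q))],q[:,2],rcond=None)[0])
a=capture("scene");b=dict(np.load("scene0.npz"))
d=cv2.absdiff(a["img"],b["img"]).max(2)
for n,(u,v) in dict(oil=(258,312),bush=(364,433),key=(297,145)).items(): print(n,(d[v-30:v+30,u-30:u+30]>50).sum())
cv2.imwrite("pics/scene5.png",a["img"])
```

```text
35.775 [0.5201 0.2446 0.0834] 0.08520807737838366
37.3167 [0.5207 0.2453 0.2493] [ 0.12  0.41 -0.13]
0.115 1305 0.12120331599423455 ((519.6, 245.1), (28.1, 28.9), 19.98)
0.06 2326 0.06591899955798033 ((521.0, 245.7), (90.2, 41.4), 19.98)
[-4.83272376e-05 -1.94670067e-03  8.78167199e-06]
oil 0
bush 0
key 0
```

View pics/w5.png

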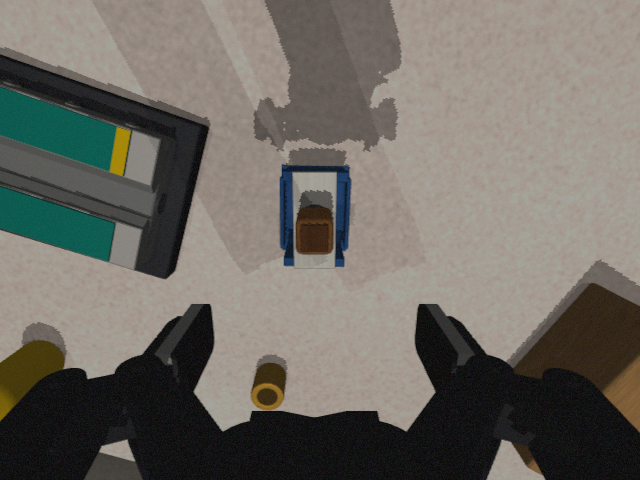

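Wrist view: the roller is seated in its rest at (315,232), within 1 mm of where it first stood, level and released. The bystanders have not moved.

```bash
python3 -c "
from bench import *
job_done();print(read_state()['time'])"
```

```text
the job is handed in; nothing more can be done
the job is handed in; nothing more can be done
```

I took the roller from its rest and rolled the liner from the taped end to the free end in one pass. I then put the roller back, let go of it and handed the job in at about 37 s of the 61 s allowed. No verdict was reported.

**Force:** The readings while rolling were mostly 15–17 N, never below 14.4 N and never above 20.3 N. These are readings at each step of about 4–5 mm, so shorter peaks in between were not seen. Where the wheel met a length still standing proud (about 86–120 mm and 183–191 mm along), the force limit I set stopped it several times. I corrected the height there and carried on.

**Liner:** After rolling, its height matched the finished liner to about 0.5 mm on all ten lengths in both camera views. I did not read the liner joints directly.

**Roller and rest:** The roller is within about 1 mm of where it first stood. Its plate is level to 0.002 rad at 66 mm, the gripper is open and clear, and the force on the tool is near zero.

**Bystanders:** The oil bottle, bush and chuck key showed no change between the first and last pictures.

**Disagreement:** The scene and side views put the rest and mat up to 10 mm apart along y, more than the stated 2 mm. I used the closer wrist view for the rest and both fixed views for the liner, and the contacts came where expected.

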